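# Vent the vacuum chamber, then crack its stuck lid and hold it slightly open

### The job

The casting flask has finished in the vacuum chamber on the jeweller's bench: with the lid still shut, turn the blue vent-valve lever until it points at the red setting mark and leave it there, without shifting the mark. Then take the clear lid by its black knob, pull it free of its sticky seal without snatching it up high, and finish while still holding it level and still straight over the chamber, raised about 4 cm and carried by your gripper alone. Leave the other things on the bench where they are.

Things in the scene. Friction and masses are not known exactly. Their poses are not given: they have to be found in the camera images.
- chamber: bench vacuum chamber, fixed: open aluminium box 220 x 220 mm, walls 12 mm, 119 mm high with the black gasket on its rim, closed by a loose clear lid. Origin under its centre, z up; its -x side faces the robot; on the -y side a brass vent valve on a pipe, its vertical axis at (-30, -185) mm in this frame. Yaw within 0.25 rad.
- lid: clear square lid 234 x 234 x 10 mm, about 0.45 kg, loose, axes as the chamber's. Origin: centre of the plate's underside, 119 mm above the bench when shut, straight over the chamber's. A plug 33 mm deep (176 mm over its rubber bead) sits in the box, held by the seal: 12 to 22 N straight up frees it, peaking in the first mm, fading by 10 mm; from 30 mm up nothing touches.
- lid_knob (a point): grip point in the middle of the lid's flat-sided black knob: 32 mm (lid's x) by 70 mm (lid's y), 42 mm high, standing on the plate's centre. The point lies 36 mm above the lid's origin (26 mm above the plate's top, 16 mm below the knob's top), 155 mm above the bench when shut.
- valve (a joint): angle of the valve's lever, rad, counter-clockwise seen from above: 0 = closed, lever pointing to the chamber's -x (front); 1.57 = fully open, lever pointing to the chamber's -y, away from the box. Turns with light friction (about 2 N at the grip) and stays where left.
- valve_axis (a point): point on the valve's vertical axis at the lever's mid height, 125 mm above the bench
- valve_grip (a point): grip point on the lever, 65 mm from the axis, 125 mm above the bench: middle of the blue sleeve (56 mm long, 16 mm wide, 14 mm high; it ends 90 mm from the axis). Its x axis runs along the lever from tip to axis.
- mark (a joint): angle of the red setting pointer, rad, on the same axis and scale as valve: the lever points at the mark when the two values are equal. It is stiff and stays where it is.
- mark_tip (a point): centre of the square red tip (16 mm) of the setting pointer, 111 mm from the valve's axis, 87 mm above the bench, so it shows beyond the lever's end and 30 mm below the sleeve. Its x axis runs from the tip to the axis.
- jar: loose bystander: screw-top jar, 72 mm across, 85 mm high, stands left of the chamber; origin at its underside
- amber_bottle: loose bystander: amber bottle, 48 mm across, 110 mm high, left of the chamber; origin at its underside
- tin: loose bystander: low round aluminium tin, 54 mm across, 32 mm high, beyond the valve; origin at its underside
- ring_a: loose bystander: plain steel finger ring lying flat, 26 mm across, 8 mm high, in front of the chamber; origin at its underside
- ring_b: loose bystander: plain brass finger ring lying flat, 24 mm across, 6 mm high, in front of the chamber; origin at its underside
- bench_block: loose bystander: square steel bench block 80 x 80 x 25 mm, far right; origin at its underside
- hammer: loose bystander: small hammer lying at the far left
- bowl: loose bystander: white bowl, 100 mm across, 35 mm high, far right; origin at its underside

How it is judged:
On the way, in this order (a step that is already met when the one before it is completed fails the run):
1. the lever points at the red mark (within 0.14 rad) while the lid is still shut (angle between the x axis of valve_grip and the x axis of mark_tip, either way round below 0.14 rad and z of lid in the frame of chamber below 0.124 m), for 0.3 s.
2. the lid has been pulled free of its seal: raised more than 12 mm by the fingers (z of lid in the frame of chamber above 0.131 m and contact force between the fingers and lid above 1 N), for 0.2 s.
At the end, for the whole second after the job is handed in: The fingers hold the lid (over 1 N) still (under 30 mm/s) and level (within 0.15 rad), 25 to 60 mm above its shut height, within 30 mm of straight over the chamber and not resting on it (under 1.5 N), and the valve lever still points at the red mark within 0.14 rad (z of lid in the frame of chamber between 0.144 and 0.179 m and horizontal distance between lid and chamber below 0.03 m and angle between lid's own z axis and vertical below 0.15 rad and linear speed of lid below 0.03 m/s and contact force between the fingers and lid above 1 N and contact force between lid and chamber below 1.5 N and angle between the x axis of valve_grip and the x axis of mark_tip, either way round below 0.14 rad); the arm keeps its last pose, push and grip.
It fails at once if the lid is snatched up more than 100 mm (z of lid in the frame of chamber above 0.219 m).
It fails at once if the lid is pulled up before the valve is set (z of lid in the frame of chamber above 0.126 m and angle between the x axis of valve_grip and the x axis of mark_tip, either way round above 0.3 rad).
It fails at once if the red mark is shifted by over 10 mm (distance of mark_tip from where it was at the start of the episode above 0.01 m).
It fails at once if another thing on the bench is shifted by over 30 mm (distance of any of jar, amber_bottle, tin, ring_a, ring_b, bench_block, hammer, bowl from where it was at the start of the episode above 0.03 m).
It also fails if it takes over 48 s, if anything falls off the work surface, if the arm or the gripper's body presses on something with over 40 N, if the wrist force passes 120 N, or if a joint passes its speed limit or range.

### The arm

A 6-joint arm with a two-finger parallel gripper is mounted at the origin on the work surface. World frame = base frame: x ahead of the robot, y to its left, z up, the work surface at z = 0. Lengths are in m, angles in rad, forces in N, time in s.
With the tool pointing down it reaches from about 0.35 to 0.975 m from the base axis. Payload 4.9 kg.
Tool frame: the origin (TCP) lies midway between the tips of the shut fingers; the grasp point (between the pads) lies behind it (manip.tcp_to_grasp is the z of the grasp point in the tool frame, in m); z points along the fingers, y is the direction in which the jaws open and shut (so a half turn about z gives the same grasp; the last joint's range is limited). The gripper opens to 85 mm and grips with 20 to 120 N. Pads are 22 mm wide; open, the fingers measure 114 mm over their backs; the gripper's body (76 mm by 85 mm) begins 54 mm behind the grasp point. The pads swing forward as they close: fully open they stand 13 mm farther back than shut.
Start: joints at [-0.119, 0.053, 1.613, -0, 1.476, -0.119], TCP at [0.625, 0, 0.231] pointing down, gripper open.
Joint ranges: [-3.01, 3.01], [-1.01, 2.22], [0.06, 2.58], [-1.02, 4.17], [0.09, 2.62], [-3.14, 3.14]. Speed limits (rad/s): [2.57, 2.57, 3.14, 3.14, 3.14, 3.14].

### API

Orientations are given as a unit quaternion [w, x, y, z].
In Python, from plant import status, vision, order, regions_of, manip gives the robot as it stands. The module is installed in compiled form; this text tells all that it offers.
- The arm moves only by the shell command python3 -m crank 'ROWS'. ROWS is JSON, one flat list of numbers, 5 for each row, row after row: the shift along the tool's x, y, z in mm, then the turn about the tool's z in degrees, then the opening in per cent of the stroke, from 0 (shut) to 100 (fully open). In form: [tx, ty, tz, yaw, fingers, tx, ty, tz, yaw, fingers, ...]. A call has exactly 10 rows; each row is the pose to reach, as a shift and turn from the pose commanded when the call began, along the tool's axes at that moment; what a row does not reach only later rows make up. A row lasts 1/10 s, in which the tool goes at most 50 mm and 8.59 degrees, less where a joint would pass 70% of its speed; a pose out of reach is approached as far as the arm can. A call with a gripper value outside its range is refused whole. The fingers move at their own pace and stop on an object; the grip force is fixed at half the most. Time passes only in rows, so rows that repeat a pose let the fingers close, or fill a call up. It gives the time, the measured TCP pose, the force and the opening at its end, in the units of the state.
- status.state(): the state, without advancing time (a new reading comes with each control period).
- vision.grab_frame(name): name is "scene" or "side" or "wrist"; returns (picture, depth): 420x560x3 uint8, red, green, blue; 420x560 float32, m along the optical axis (not along the pixel's ray), 0 where there is no reading.
- vision.get_calibration(name): a dict with "camera_matrix" (3x3 intrinsics, pixels), "k1" (the pictures are not rectified: a ray, as slopes to the right and down, at radius r is drawn at 1 + k1 r^2 times it, then the intrinsics apply), "R" (3x3) and "t" (3): a world point X has camera coordinates R X + t. Camera axes: x right, y down, z forward; pixel columns grow to the right and rows downward; lengths in m; the calibration is good to about 2 mm. A picture is of the moment at which its call begins: read the wrist's pose just before it. get_calibration takes no time and is no camera call; for the wrist camera it gives the pose at the moment of the call.
- order.job_done(): hands the job in, once; it reports no verdict.
Trained networks look in the newest picture that a camera, given by its name, has taken for a name from the list of things; names that differ only in an ending like _2 or _b are one class to them, and where a whole thing is asked for, a point or a joint stands for the part that bears it (a point fixed in the world has none). Each returns a list of dicts, best first, with "confidence" (0 to 1); they miss things now and then, are a little off and sometimes report something else, mostly with a low value. They report only what shows in the picture. A call takes as long as a camera call.
- regions_of(camera, name): "region" (420x560 bool, what is visible of it) and "extent" ([centre column, centre row, width, height] in pixels, round what is visible of it).
The state is a dict: "time": time; "joint_pos": joint angles; "joint_vel": joint speeds; "joint_efforts": joint torques, N m; "tool_pos": TCP position; "tool_rot": TCP orientation; "contact_force": force on the tool from outside, world axes, zero at the start; "ft_torque": the same for the moment, N m; "gripper_width": opening from 0.0 (shut) to 1.0 (fully open).
Only numpy, scipy, OpenCV 4.12 (cv2) and the standard library are available. Lean on these libraries where they do the work, as an engineer would, in place of code of your own. Each camera call takes 0.05 s, during which the arm holds its last target. There are 200 camera calls.

## Working session

There is one attempt and no reset: what is moved stays moved. The work goes in short steps, Python scripts to look and compute and a shell command to move; the robot and the scene stay as the last step left them, time stands still between calls to the robot, and variables do not carry over. Pictures are saved under pics/ and viewed, on a budget of 10 in all, crops included, one or two more only if the job needs it, and the job is handed in when it is done.

```bash
mkdir -p pics; cat > h.py <<'E'
import numpy as np, cv2
from plant import status, vision, order, regions_of, manip
def rays(c,uv):
    K=np.array(c["camera_matrix"],float)
    return cv2.undistortPoints(np.array(uv,float).reshape(-1,1,2),K,np.array([c["k1"],0,0,0.])).reshape(-1,2)
def cloud(c,d,mask):
    v,u=np.nonzero(mask&(d>0)); n=rays(c,np.c_[u,v]); z=d[v,u]
    P=np.c_[n*z[:,None],z]; return (P-np.array(c["t"]))@np.array(c["R"])
def onplane(c,uv,z):
    n=rays(c,uv); R=np.array(c["R"]); C=-R.T@np.array(c["t"]); D=np.c_[n,np.ones(len(n))]@R
    return C+D*((z-C[2])/D[:,2])[:,None]
E
python3 - <<'E'
from h import *
print(status.state(),manip.tcp_to_grasp)
for cam in ("scene","side"):
    im,d=vision.grab_frame(cam); c=vision.get_calibration(cam)
    np.savez(cam,im=im,d=d)
    cv2.imwrite(f"pics/{cam}0.png",im[:,:,::-1])
    for n in ("lid_knob","valve_grip","mark_tip","chamber","lid"):
        for r in regions_of(cam,n)[:2]:
            P=cloud(c,d,r["region"]); print(cam,n,round(r["confidence"],2),np.round(r["extent"]),np.median(P,0).round(3) if len(P) else 0,np.percentile(P[:,2],[5,95]).round(3) if len(P) else 0)
E
```

```text
{'time': 0.0, 'joint_pos': array([-1.19016930e-01,  5.33470883e-02,  1.61426531e+00, -3.03480359e-06,
        1.47602286e+00, -1.18969480e-01]), 'joint_vel': array([ 0.00257609, -0.00021884,  0.00038713, -0.00251216, -0.00017927,
       -0.00011339]), 'joint_efforts': array([ 2.70554956e-04, -3.93670499e+01, -3.70175600e+01, -1.62778279e-04,
        6.93513779e-03, -6.06393527e-06]), 'tool_pos': array([6.24382940e-01, 6.27740066e-05, 2.30086225e-01]), 'tool_rot': array([-8.01858182e-04,  7.07123085e-01,  7.07089739e-01, -6.32518267e-04]), 'contact_force': array([ 0.04952697, -0.2142416 ,  0.50508893]), 'ft_torque': array([-0.02622954, -0.04279548, -0.02615445]), 'gripper_width': 0.9973183443261975} -0.0187
scene lid_knob 0.63 [267. 210.  94.  72.] [ 0.586 -0.015  0.13 ] [0.125 0.145]
scene lid_knob 0.48 [204. 245.  19.  17.] [ 0.62  -0.221  0.032] [0.005 0.037]
scene valve_grip 0.48 [218. 186.   5.  26.] [ 0.474 -0.186  0.131] [0.103 0.135]
scene valve_grip 0.46 [207. 195.  32.  21.] [ 0.489 -0.2    0.09 ] [0.004 0.094]
scene chamber 0.62 [252. 217. 122.  94.] [ 0.662 -0.063  0.062] [0.004 0.128]
scene chamber 0.17 [206. 191.  36.  26.] [ 0.467 -0.224  0.09 ] [0.    0.094]
scene lid 0.94 [268. 211.  96.  71.] [ 0.586 -0.019  0.13 ] [0.126 0.138]
side lid_knob 0.95 [283. 210.  94.  71.] [ 0.552 -0.031  0.128] [0.123 0.156]
side valve_grip 0.6 [283. 262.  27.  16.] [ 0.45  -0.193  0.129] [0.12  0.136]
side mark_tip 0.48 [293. 279.   9.  35.] [ 0.482 -0.202  0.089] [0.084 0.094]
side chamber 0.64 [282. 254.  88.  88.] [ 0.487 -0.128  0.066] [0.005 0.129]
side lid 0.8 [282. 211.  96.  72.] [ 0.552 -0.03   0.128] [0.122 0.155]
```

```bash
python3 - <<'E'
from h import *
o=[]
for cam in ("scene","side"):
    im=np.load(cam+".npz")["im"]; o.append(cv2.resize(im[140:320,160:360],(400*1,360),interpolation=cv2.INTER_CUBIC))
cv2.imwrite("pics/both.png",np.hstack(o)[:,:,::-1])
E
```

```text
(no output)
```

View pics/both.png

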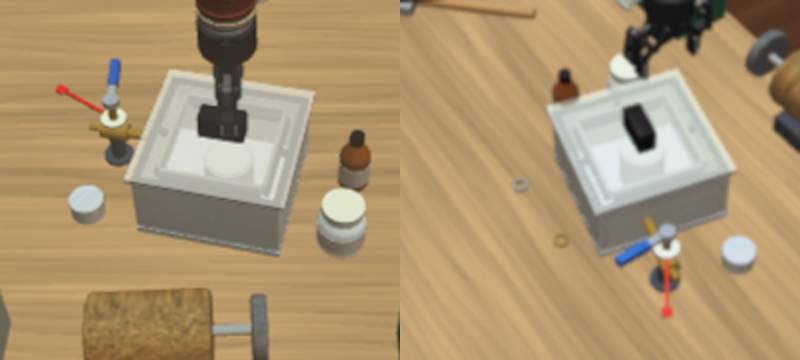

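The picture shows the blue lever roughly pointing forward (scene ≈(217,176)) and the red tip at scene ≈(191,185) and side ≈(293,296). The knob is clear in the side view, with the tin beyond the valve and the rings in front.

```bash
python3 - <<'E'
from h import *
for cam in ("scene","side"):
    f=np.load(cam+".npz"); im,d=f["im"],f["d"]; c=vision.get_calibration(cam)
    hsv=cv2.cvtColor(im,cv2.COLOR_RGB2HSV); roi=np.zeros(d.shape,bool); roi[150:320,160:380]=1
    B=roi&(abs(hsv[...,0].astype(int)-112)<12)&(hsv[...,1]>150)&(hsv[...,2]>60)
    Rd=roi&((hsv[...,0]<6)|(hsv[...,0]>174))&(hsv[...,1]>170)&(hsv[...,2]>120)
    for n,m,z in (("blue",B,.13),("red",Rd,.09)):
        v,u=np.nonzero(m); P=onplane(c,np.c_[u,v],z); C=cloud(c,d,m)
        ctr=P.mean(0); w,V=np.linalg.eigh(np.cov(P[:,:2].T)); t=(P[:,:2]-ctr[:2])@V[:,1]
        print(cam,n,len(u),"c",ctr.round(4),"dir",V[:,1].round(3),"ends",(ctr[:2]+t.min()*V[:,1]).round(3),(ctr[:2]+t.max()*V[:,1]).round(3),"cloud",np.median(C,0).round(3))
    L=regions_of(cam,"lid")[0]["region"]; 
    h=cv2.convexHull(np.argwhere(L)[:,::-1].astype(np.int32)).reshape(-1,2)
    P=onplane(c,h,.127); print(cam,"lid rect",cv2.minAreaRect((P[:,:2]*1000).astype(np.float32)))
    if cam=="side":
        K=roi&(hsv[...,2]<50); K[:185]=0; K[:, :265]=0;K[220:]=0;K[:,300:]=0
        C=cloud(c,d,K); C=C[(C[:,2]>.163)]; print("knobtop",len(C),C.mean(0),cv2.minAreaRect((C[:,:2]*1000).astype(np.float32)))
        v,u=np.nonzero(K);print(u.min(),u.max(),v.min(),v.max())
E
```

```text
scene blue 40 c [ 0.4297 -0.189   0.13  ] dir [-0.999 -0.049] ends [ 0.451 -0.188] [ 0.405 -0.19 ] cloud [ 0.434 -0.189  0.132]
scene red 45 c [ 0.446  -0.2549  0.09  ] dir [0.573 0.819] ends [ 0.425 -0.285] [ 0.478 -0.21 ] cloud [ 0.443 -0.259  0.09 ]
scene lid rect ((564.0368041992188, -13.21038818359375), (235.66610717773438, 238.77687072753906), 77.20741271972656)
side blue 68 c [ 0.4283 -0.1922  0.13  ] dir [-0.999 -0.038] ends [ 0.453 -0.191] [ 0.404 -0.193] cloud [ 0.429 -0.193  0.131]
side red 34 c [ 0.4436 -0.2565  0.09  ] dir [0.575 0.818] ends [ 0.424 -0.285] [ 0.47  -0.218] cloud [ 0.439 -0.264  0.088]
side lid rect ((559.8447875976562, -16.420303344726562), (244.1778564453125, 239.4672088623047), 77.36491394042969)
knobtop 115 [ 0.55706518 -0.02037881  0.16917599] ((557.3023681640625, -20.85103988647461), (64.1769790649414, 25.373132705688477), 75.42741394042969)
273 286 194 214
```

```bash
python3 -m crank '[-15,-15,0,8.5,100, -36,-37,0,17,100, -60,-61,0,25.5,90, -84,-86,0,34,80, -108,-111,0,42.5,70, -132,-136,0,51,65, -156,-161,0,59.5,65, -176,-183,0,68,65, -187,-195,0,76.5,65, -191,-199,0,85,65]'
python3 - <<'E'
from h import *
s=status.state(); c=vision.get_calibration("wrist"); im,d=vision.grab_frame("wrist")
cv2.imwrite("pics/w1.png",im[:,:,::-1]); print(s["tool_pos"],s["tool_rot"])
hsv=cv2.cvtColor(im,cv2.COLOR_RGB2HSV)
B=(abs(hsv[...,0].astype(int)-112)<12)&(hsv[...,1]>150)&(hsv[...,2]>60)
Rd=((hsv[...,0]<6)|(hsv[...,0]>174))&(hsv[...,1]>170)&(hsv[...,2]>120)
for n,m,z in (("blue",B,.132),("red",Rd,.09)):
    v,u=np.nonzero(m)
    if len(u)<20: print(n,len(u)); continue
    P=onplane(c,np.c_[u,v],z); C=cloud(c,d,m)
    print(n,len(u),"med cloud",np.median(C,0).round(4),"rect",cv2.minAreaRect((P[:,:2]*1000).astype(np.float32)))
E
```

```text
time: 1.7
tool_pos: [0.4249, -0.1921, 0.2316]
tool_rot: [0.0, 0.999, 0.039, 0.0]
contact_force: [-0.4, 0.6, 0.9]
gripper_width: 0.654
[ 0.42488614 -0.19208039  0.23155358] [3.43641704e-04 9.99221243e-01 3.94556950e-02 1.96396657e-04]
blue 1283 med cloud [ 0.4329 -0.1893  0.132 ] rect ((431.3822326660156, -189.2893829345703), (54.290103912353516, 14.866089820861816), 1.040653944015503)
red 769 med cloud [ 0.4433 -0.2579  0.0896] rect ((452.1038818359375, -244.8070526123047), (97.77142333984375, 15.511984825134277), 55.069339752197266)
```

View pics/w1.png

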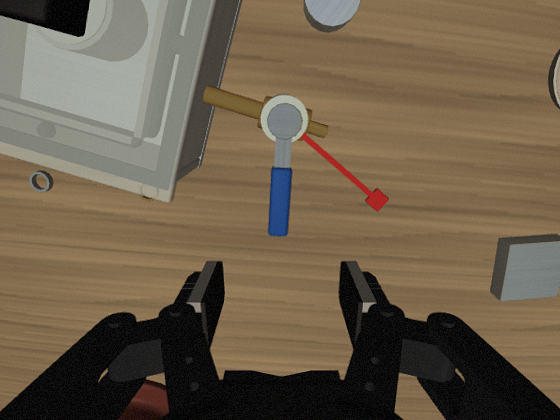

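The wrist view shows the lever (sleeve ≈(280,202)) with its cap at (284,119) and the red tip at (377,199). The lever needs about +53.7°. I'm descending now and will close on the sleeve.

```bash
python3 -m crank '[3,-1,8,2,60, 5,-2,25,3,60, 5,-2,45,3,60, 5,-2,65,3,60, 5,-2,85,3,60, 5,-2,100,3,60, 5,-2,112,3,60, 5,-2,119,3,60, 5,-2,121,3,60, 5,-2,121,3,60]'; python3 -m crank '[0,0,0,0,20, 0,0,0,0,0, 0,0,0,0,0, 0,0,0,0,0, 0,0,0,0,0, 0,0,0,0,0, 0,0,0,0,0, 0,0,0,0,0, 0,0,0,0,0, 0,0,0,0,0]'
```

```text
time: 2.75
tool_pos: [0.431, -0.1887, 0.1106]
tool_rot: [0.0, 1.0, 0.018, 0.0]
contact_force: [0.2, -0.9, 0.9]
gripper_width: 0.603
time: 3.75
tool_pos: [0.4312, -0.1898, 0.1113]
tool_rot: [0.001, 1.0, 0.017, 0.001]
contact_force: [-0.4, -5.9, 3.4]
gripper_width: 0.176
```

```bash
python3 -m crank '[0.4,6.7,0,-6,0, 1.4,13.3,0,-12,0, 3.1,19.8,0,-18,0, 5.6,26.1,0,-24,0, 8.6,32.1,0,-30,0, 12.3,37.7,0,-36,0, 16.5,43,0,-42,0, 20.4,47,0,-47,0, 23.8,49.9,0,-51,0, 25.6,51.3,0,-53,0]'; python3 -m crank '[0,0,0,0,0, 0,0,0,0,0, 0,0,0,0,0, 0,0,0,0,40, 0,0,0,0,60, 0,0,0,0,60, 0,0,-15,0,60, 0,0,-50,0,60, 0,0,-90,0,60, 0,0,-110,0,60]'
cat > meas.py <<'E'
from h import *
import sys
s=status.state(); c=vision.get_calibration("wrist"); im,d=vision.grab_frame("wrist")
cv2.imwrite(f"pics/{sys.argv[1]}.png",im[:,:,::-1]); print(s["tool_pos"],s["tool_rot"])
hsv=cv2.cvtColor(im,cv2.COLOR_RGB2HSV)
B=(abs(hsv[...,0].astype(int)-112)<12)&(hsv[...,1]>150)&(hsv[...,2]>60)
Rd=((hsv[...,0]<6)|(hsv[...,0]>174))&(hsv[...,1]>170)&(hsv[...,2]>120)
for n,m,z in (("blue",B,.132),("red",Rd,.09)):
    v,u=np.nonzero(m)
    if len(u)<20: print(n,len(u)); continue
    P=onplane(c,np.c_[u,v],z)
    print(n,len(u),"rect",cv2.minAreaRect((P[:,:2]*1000).astype(np.float32)))
E
python3 meas.py w2
```

```text
time: 4.75
tool_pos: [0.4574, -0.2398, 0.1113]
tool_rot: [-0.0, 0.886, 0.463, -0.002]
contact_force: [-8.9, -2.7, 7.4]
gripper_width: 0.17
time: 5.75
tool_pos: [0.4596, -0.2397, 0.2256]
tool_rot: [0.003, 0.887, 0.462, 0.002]
contact_force: [0.1, 0.5, -0.3]
gripper_width: 0.598
[ 0.45960538 -0.2396868   0.2256055 ] [0.00275393 0.88694884 0.46185674 0.00159053]
blue 1285 rect ((457.3782043457031, -238.08351135253906), (53.14500427246094, 14.351203918457031), 54.310794830322266)
red 172 rect ((426.8878173828125, -280.5005798339844), (10.267885208129883, 15.001178741455078), 54.83837890625)
```

View pics/w2.png

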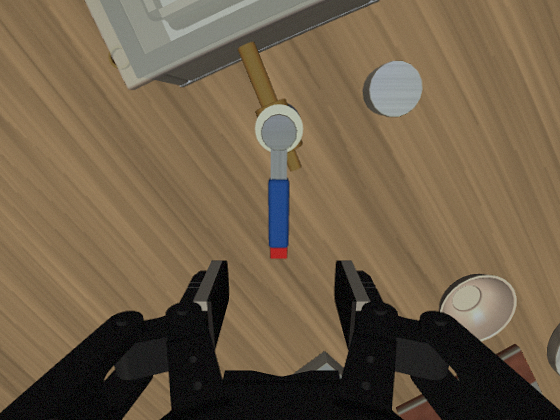

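The lever (54.3°) lies along the mark (≈54.9°), and the picture shows the red tip straight beyond the sleeve at (279,253). Next I look at the knob.

```bash
python3 -m crank '[10,-1,-8,-3,60, 30,-3,-15,-6,70, 55,-5,-25,-10,80, 80,-8,-25,-14,90, 105,-10,-25,-18,100, 130,-13,-25,-22,100, 150,-15,-25,-22,100, 162,-16,-25,-22,100, 166,-16.5,-25,-22,100, 166,-16.5,-25,-22,100]'
python3 - <<'E'
from h import *
s=status.state(); c=vision.get_calibration("wrist"); im,d=vision.grab_frame("wrist")
cv2.imwrite("pics/w3.png",im[:,:,::-1]); print(s["tool_pos"],s["tool_rot"])
for n in ("lid_knob","lid"):
    for r in regions_of("wrist",n)[:1]:
        C=cloud(c,d,r["region"]); print(n,r["confidence"],r["extent"],np.percentile(C[:,2],[5,50,95]).round(3))
        T=C[(C[:,2]>.164)&(C[:,2]<.18)]
        if len(T)>20: print(len(T),T.mean(0).round(4),cv2.minAreaRect((T[:,:2]*1000).astype(np.float32)))
R=np.array(c["R"])
gray=im.max(2); C=cloud(c,d,gray<60); T=C[(C[:,2]>.164)&(C[:,2]<.178)]; print("dark",len(T),T.mean(0).round(4),cv2.minAreaRect((T[:,:2]*1000).astype(np.float32)))
E
```

```text
time: 6.8
tool_pos: [0.5399, -0.0934, 0.2454]
tool_rot: [-0.0, 0.782, 0.623, -0.0]
contact_force: [-0.8, 0.1, -0.6]
gripper_width: 0.997
[ 0.53985002 -0.09342948  0.24535563] [-3.84161610e-06  7.82460858e-01  6.22699756e-01 -1.38910727e-04]
lid_knob 0.7 [289.9, 123.0, 319.2, 244.9] [0.128 0.129 0.17 ]
5518 [ 0.5625 -0.0131  0.1706] ((562.3426513671875, -14.427268981933594), (70.87444305419922, 31.79295539855957), 77.59967041015625)
lid 0.77 [288.9, 123.3, 323.4, 241.5] [0.128 0.129 0.17 ]
5518 [ 0.5625 -0.0131  0.1706] ((562.3426513671875, -14.427268981933594), (70.87444305419922, 31.79295539855957), 77.59967041015625)
dark 5392 [ 0.5625 -0.0131  0.1707] ((562.2894897460938, -14.395355224609375), (68.7371826171875, 31.599817276000977), 77.2615737915039)
```

View pics/w3.png

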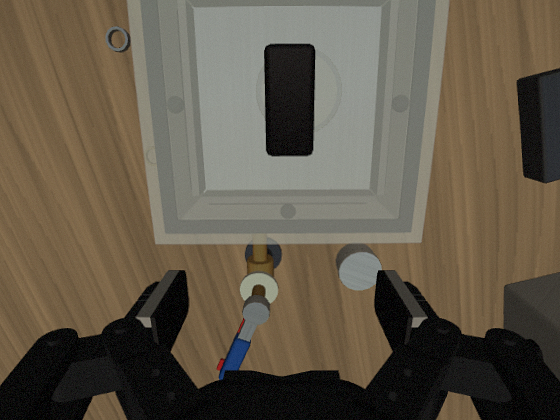

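The knob stands at (.5624, −.0138), with its long axis at 77.4°, near the tool's x. The picture agrees (knob ≈(290,99)).

```bash
python3 -m crank '[10,0.5,0,0,100, 27,1.5,0,0,100, 47,2.5,0,0,100, 65,3.5,0,0,100, 77,4,0,0,100, 82.5,4,0,0,100, 82.5,4,8,0,100, 82.5,4,22,0,90, 82.5,4,38,0,80, 82.5,4,50,0,80]'; python3 -m crank '[0,0,10,0,80, 0,0,22,0,80, 0,0,34,0,80, 0,0,45,0,80, 0,0,53,0,80, 0,0,57,0,80, 0,0,58,0,80, 0,0,58,0,80, 0,0,58,0,50, 0,0,58,0,20]'; python3 -m crank '[0,0,0,0,0, 0,0,0,0,0, 0,0,0,0,0, 0,0,0,0,0, 0,0,0,0,0, 0,0,0,0,0, 0,0,0,0,0, 0,0,0,0,0, 0,0,0,0,0, 0,0,0,0,0]'
```

```text
time: 7.95
tool_pos: [0.5612, -0.0144, 0.1924]
tool_rot: [-0.001, 0.783, 0.622, -0.001]
contact_force: [0.4, 0.1, 0.0]
gripper_width: 0.797
time: 8.95
tool_pos: [0.5627, -0.0141, 0.138]
tool_rot: [0.0, 0.783, 0.623, 0.0]
contact_force: [-0.1, -0.4, -0.0]
gripper_width: 0.47
time: 9.95
tool_pos: [0.563, -0.0141, 0.1381]
tool_rot: [0.001, 0.783, 0.623, 0.001]
contact_force: [1.7, -0.3, 5.6]
gripper_width: 0.363
```

```bash
python3 -m crank '[0,0,-1,0,0, 0,0,-2,0,0, 0,0,-3,0,0, 0,0,-4,0,0, 0,0,-5,0,0, 0,0,-6,0,0, 0,0,-7,0,0, 0,0,-8,0,0, 0,0,-9,0,0, 0,0,-10,0,0]'; python3 -m crank '[0,0,-1.5,0,0, 0,0,-3,0,0, 0,0,-4.5,0,0, 0,0,-6,0,0, 0,0,-7.5,0,0, 0,0,-9,0,0, 0,0,-10.5,0,0, 0,0,-11,0,0, 0,0,-11,0,0, 0,0,-11,0,0]'
python3 - <<'E'
from h import *
for cam in ("side",):
    im,d=vision.grab_frame(cam); c=vision.get_calibration(cam)
    for r in regions_of(cam,"lid")[:1]:
        P=cloud(c,d,r["region"]); print(r["confidence"],np.percentile(P[:,2],[10,25,50,75]).round(4))
    cv2.imwrite("pics/s2.png",cv2.resize(im[150:320,180:400],(660,510))[:,:,::-1])
E
```

```text
time: 10.95
tool_pos: [0.5598, -0.0138, 0.1409]
tool_rot: [-0.002, 0.783, 0.622, -0.002]
contact_force: [6.9, -1.1, -19.8]
gripper_width: 0.363
time: 11.95
tool_pos: [0.5625, -0.014, 0.1588]
tool_rot: [0.0, 0.783, 0.623, 0.0]
contact_force: [3.3, -1.2, -2.6]
gripper_width: 0.364
0.95 [0.1446 0.1467 0.1489 0.1511]
```

View pics/s2.png

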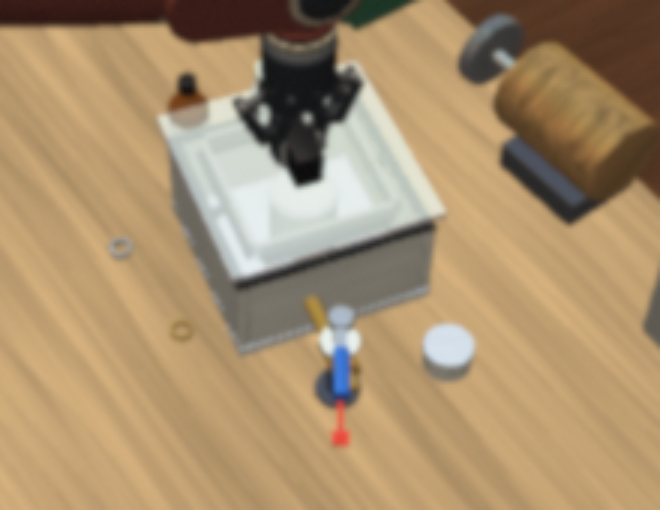

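The lid has come free and is up about 20 mm and level (gap visible ≈(340,255)). The lever still points at the mark. Raising it another 21 mm.

```bash
python3 -m crank '[0,0,-2,0,0, 0,0,-5,0,0, 0,0,-8,0,0, 0,0,-11,0,0, 0,0,-14,0,0, 0,0,-17,0,0, 0,0,-20,0,0, 0,0,-21,0,0, 0,0,-21,0,0, 0,0,-21,0,0]'; python3 -m crank '[0,0,0,0,0, 0,0,0,0,0, 0,0,0,0,0, 0,0,0,0,0, 0,0,0,0,0, 0,0,0,0,0, 0,0,0,0,0, 0,0,0,0,0, 0,0,0,0,0, 0,0,0,0,0]'
python3 - <<'E'
from h import *
o=[]
for cam in ("scene","side"):
    im,d=vision.grab_frame(cam); c=vision.get_calibration(cam)
    for r in regions_of(cam,"lid")[:1]:
        P=cloud(c,d,r["region"])
        z=np.median(P[:,2]); Q=P[abs(P[:,2]-z)<.008]; A=np.c_[Q[:,:2],np.ones(len(Q))]; k=np.linalg.lstsq(A,Q[:,2],rcond=None)[0]
        h=cv2.convexHull(np.argwhere(r["region"])[:,::-1].astype(np.int32)).reshape(-1,2)
        print(cam,r["confidence"],"z",z.round(4),"slopes",k[:2].round(3),cv2.minAreaRect((onplane(c,h,z)[:,:2]*1000).astype(np.float32)))
    o.append(cv2.resize(im[140:320,160:360],(400,360)))
cv2.imwrite("pics/end.png",np.hstack(o)[:,:,::-1])
s=status.state(); print(s["contact_force"],s["gripper_width"],s["time"],abs(s["joint_vel"]).max())
E
```

```text
time: 13.05
tool_pos: [0.5622, -0.014, 0.1792]
tool_rot: [-0.0, 0.783, 0.623, -0.0]
contact_force: [-0.1, 1.2, -4.9]
gripper_width: 0.367
time: 14.05
tool_pos: [0.5623, -0.014, 0.1793]
tool_rot: [0.0, 0.783, 0.623, 0.0]
contact_force: [0.1, 0.5, -6.1]
gripper_width: 0.362
scene 0.59 z 0.1709 slopes [-0.003  0.   ] ((564.9140014648438, -12.503067016601562), (237.83973693847656, 243.67005920410156), 77.6966552734375)
side 0.72 z 0.1694 slopes [-0.002  0.   ] ((559.6181640625, -18.510086059570312), (236.39752197265625, 235.18760681152344), 76.46817779541016)
[-0.06576068  0.21747591 -4.32963188] 0.3620301681932821 14.25 0.0013427570711419833
```

View pics/end.png

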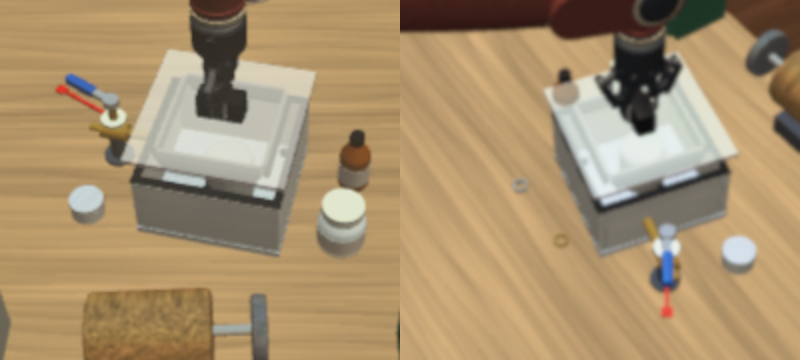

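The lid is level and raised about 41 mm, carried by the gripper with a wrist load of about 4.4 N, which is its own weight. The lever is still on the mark and the bystanders are where they were.

```bash
python3 -c "
from plant import order; print(order.job_done())"
```

```text
the job is handed in; nothing more can be done
None
```

The job is handed in at about 14 s of the 48 s allowed. I turned the vent lever to the red mark with the lid shut. Then I pulled the lid slowly off its seal by the knob and left it held over the chamber.

Last checks before handing in:
- **Lever:** measured at 54.3° against about 54.9° for the mark, a gap of about 0.01 rad. That was measured before the lid was lifted; the final pictures still show them in line.
- **Lid height:** raised about 41 mm by both the cameras and the tool pose.
- **Lid attitude:** slopes of 0.003 or less, still, and within a few mm of straight over the chamber.
- **Load:** 4 to 6 N on the wrist, about the lid's own weight, so nothing suggests it rests on the chamber.
- **Other things on the bench:** those in the final pictures looked unmoved. I did not measure them, and the hammer, bowl and bench block were outside those pictures.

No check failed. The two fixed cameras' estimates of the lid's centre differ by about 8 mm, as they did by about 5 mm before the lift.

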